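# Set the roller blank in the V-cradle for carving

### The arm

A 7-joint arm with a two-finger parallel gripper is mounted at the origin on the work surface. World frame = base frame: x ahead of the robot, y to its left, z up, the work surface at z = 0. Lengths are in m, angles in rad, forces in N, time in s.
With the tool pointing down it reaches from about 0.425 to 0.825 m from the base axis. Payload 3.6 kg.
Tool frame: the origin (TCP) lies midway between the tips of the shut fingers; the grasp point (between the pads) lies 19 mm behind it; z points along the fingers, y is the direction in which the jaws open and shut (so a half turn about z gives the same grasp; the last joint's range is limited). The gripper opens to 93 mm and grips with 3 to 60 N. Pads are 15 mm wide; open, the fingers measure 128 mm over their backs; the gripper's body (75 mm by 188 mm) begins 65 mm behind the grasp point.
Start: joints at [1.278, 0.615, -0.013, 1.423, 0.008, 1.103, -0.04], TCP at [0.171, -0.627, 0.219] pointing down, gripper open.
Joint ranges: [-3.12, 3.12], [-0.3, 2.06], [-1.34, 1.32], [0.26, 2.42], [-1.36, 4.5], [0.01, 1.98], [-2.84, 2.84]. Speed limits (rad/s): [2.79, 2.79, 3.14, 3.14, 3.14, 3.14, 3.14].

### API

Orientations are given as a 3x3 rotation matrix whose columns are the frame's x, y, z axes.
In Python, from workcell import sense, cams, job_done, boxes_of, silhouettes, mark_of gives the robot as it stands. The module is installed in compiled form; this text tells all that it offers.
- The arm moves only by the shell command python3 -m crank 'ROWS' [FORCE]. ROWS is JSON, one flat list of numbers, 7 for each row, row after row: the shift along the tool's x, y, z in mm, then the turn, a rotation vector about the tool's x, y, z in rad, then the closure, from -1 (fully open) to 1 (shut). A call has 1 to 10 rows; each row shifts and turns the commanded pose from where the row before left it, along the tool's axes as they then stand; what a row does not reach is not made up. A row lasts 1/12 s, in which the tool goes at most 41.7 mm and 7.16 degrees, less where a joint would pass 70% of its speed; a pose out of reach is approached as far as the arm can. A call with a gripper value outside its range is refused whole. The fingers move at their own pace and stop on an object; FORCE is the grip in N (left out, the last holds). Time passes only in rows, so rows that do not move let the fingers close. It gives the time, the measured TCP pose, the force and the opening at its end, in the units of the state.
- sense(): the state, without advancing time (a new reading comes with each control period).
- cams.read_camera(name): name is "side" or "top"; returns the picture (400x640x3 uint8, red, green, blue); there is no depth.
- cams.get_calibration(name): a dict with "fx", "fy", "cx", "cy" (pixels), "pose" (4x4, takes a point from camera to world coordinates). Camera axes: x right, y down, z forward; pixel columns grow to the right and rows downward; lengths in m; the calibration is good to about 2 mm. A picture is of the moment at which its call begins. get_calibration takes no time and is no camera call.
- job_done(): hands the job in, once; it reports no verdict.
Trained networks look in the newest picture that a camera, given by its name, has taken for a name from the list of things; names that differ only in an ending like _2 or _b are one class to them, and where a whole thing is asked for, a point or a joint stands for the part that bears it (a point fixed in the world has none). Each returns a list of dicts, best first, with "p" (0 to 1); they miss things now and then, are a little off and sometimes report something else, mostly with a low value. They report only what shows in the picture. A call takes as long as a camera call. They do not tell look-alikes from the thing itself.
- boxes_of(camera, name): "pixel" ([row, column] in pixels, amid what is visible of it).
- silhouettes(camera, name): "mask" (400x640 bool, what is visible of it) and "pixel" ([row, column] in pixels, amid what is visible of it).
- mark_of(camera, name): "pixel" ([row, column] in pixels: a listed point, or the origin of a listed thing).
The state is a dict: "t": time; "joint_positions": joint angles; "joint_velocities": joint speeds; "effort": joint torques, N m; "position": TCP position; "ee_rot": TCP orientation; "force": force on the tool from outside, world axes, zero at the start; "torque": the same for the moment, N m; "opening": opening from 0.0 (shut) to 1.0 (fully open).
Only numpy, scipy, OpenCV 4.12 (cv2) and the standard library are available. Lean on these libraries where they do the work, as an engineer would, in place of code of your own. Each camera call takes 0.05 s, during which the arm holds its last target. There are 200 camera calls.

### The job

Take the smooth, uncarved plaster roller out of the sloping rack and lower it gently into the two V rests of the wooden cradle, without dropping it, so that it lies home in both Vs with its length centred across them. Once it lies there, swing the raised steel clamp arm over until its rubber pad rests on the roller, and let go. Leave the carved roller in the rack and the bowls, mug and jar on the table where they are.

Things in the scene. Friction and masses are not known exactly. Their poses are not given: they have to be found in the camera images.
- blank_roller: smooth white plaster roller: plain cylinder 40 mm across, 140 mm long, about 0.22 kg. Origin in its middle on the axis; x along the cylinder (it may be rolled about x). Starts in the rack, axis sloping 28 degrees, upper end towards the robot, 100 mm (axis to axis) beside the carved roller; which of them lies left varies.
- carved_roller: white plaster roller, same size, weight and axes, with four grooves about 9 mm wide and 6 mm deep cut around it, two near each end (the middle 50 mm is smooth). It stays in the rack.
- rack: fixed wooden ladder rack sloping up at 28 degrees along its x (roughly towards the robot); origin on the table below the rollers' middles, z up. Rollers lie up the slope at y = +50 and -50 mm, middles 83 mm above the table, on two crossbars 45 mm before and beyond their middle with 13 mm pegs on both sides; between the crossbars it is open beside and under a roller. A stop bar holds the low ends.
- rail_mid (a point): middle of a level steel tube (14 mm thick, along the rack's y) above the rollers: 20 mm up-slope of their middles, 233 mm above the table, on bent side posts at y = +/-133 mm whose feet stand at x = +70 mm. It bars a gripper coming straight down; one tilted 28 degrees, square to the slope and coming from the rack's low side, away from the robot, has room.
- cradle: fixed wooden V-cradle; origin on the table midway between its two V rests, x along the roller's lie towards the clamp hinge, z up. Base 90 mm wide, 14 mm thick, x = -95 to +165 mm. Two 90 degree V rests open upwards, 24 mm thick, at x = -50 and +50 mm (76 mm clear between, down to the base); V bottom 42 mm, top edges 73 mm above the table.
- seat (a point): where the roller's middle is when it is home: cradle x = 0, y = 0, 70 mm above the table; axes as the cradle's
- clamp_hinge (a point): middle of the clamp arm's hinge axis, which runs along the cradle's y: cradle x = +130 mm, 112 mm above the table, between two steel cheeks 35 mm wide over all and up to 127 mm high
- clamp (a joint): angle of the steel clamp arm (bar 20 mm wide, 14 mm thick, centred on the hinge axis). 0 = level, pointing to cradle -x, its rubber pad just on a seated roller; pi/2 = upright; starts 1.45 to 1.75, stops at 1.85. The stiff hinge (0.15 N m) keeps it up; a push of 1 to 3 N moves it, and below about 1 it sinks by its own weight (0.3 kg).
- clamp_knob (a point): centre of the black ball (26 mm across) at the clamp arm's tip, 160 mm from the hinge. The rubber pad (24 mm across) sits 130 mm from the hinge on the arm's roller side and reaches 22 mm from its centre line.
- bowl_a: bystander, to be left alone: upturned plaster-white bowl, 124 mm wide, 55 mm high; origin under its middle
- bowl_b: bystander, to be left alone: upturned bowl, 100 mm wide, 50 mm high; origin under its middle
- bowl_c: bystander, to be left alone: small upturned bowl, 90 mm wide, 40 mm high; origin under its middle
- mug: bystander, to be left alone: white mug, 80 mm wide, 85 mm high; origin under its middle
- jar: bystander, to be left alone: small lidded jar, 54 mm wide, 65 mm high; origin under its middle
Mind the look-alikes: they are no part of the job. What is shaped like the blank_roller but green, purple or turquoise is not meant.

How it is judged:
By the outcome, as a careful person would: the job done as asked, in the order asked, and still so for the second after the job is handed in, with the robot touching nothing.
It also fails if it takes over 72 s, if anything falls off the work surface, if the arm or the gripper's body presses on something with over 40 N, if the wrist force passes 120 N, or if a joint passes its speed limit or range.

## Working session

There is one attempt and no reset: what is moved stays moved. The work goes in short steps, Python scripts to look and compute and a shell command to move; the robot and the scene stay as the last step left them, time stands still between calls to the robot, and variables do not carry over. Pictures are saved under pics/ and viewed, about 8 in all and at most 12, crops included, and the job is handed in when it is done.

```bash
mkdir -p pics
cat > h.py <<'E'
import numpy as np, cv2
from workcell import *
def ray(cam,px):
    c=cams.get_calibration(cam);P=np.array(c["pose"]);r,k=px
    d=P[:3,:3]@np.array([(k-c["cx"])/c["fx"],(r-c["cy"])/c["fy"],1]);return P[:3,3],d/np.linalg.norm(d)
def at_z(cam,px,z):
    o,d=ray(cam,px);return o+d*(z-o[2])/d[2]
def tri(p1,p2,a="side",b="top"):
    o,d=ray(a,p1);q,e=ray(b,p2)
    s=np.linalg.lstsq(np.c_[d,-e],q-o,rcond=None)[0];u=o+d*s[0];v=q+e*s[1];return (u+v)/2,np.linalg.norm(u-v)
def proj(cam,X):
    c=cams.get_calibration(cam);P=np.array(c["pose"]);x=P[:3,:3].T@(np.array(X)-P[:3,3]);return np.array([c["cy"]+c["fy"]*x[1]/x[2],c["cx"]+c["fx"]*x[0]/x[2]])
E
python3 - <<'E'
from h import *
np.set_printoptions(precision=4,suppress=True)
im={c:cams.read_camera(c) for c in("side","top")}
for c in im: cv2.imwrite(f"pics/{c}0.png",im[c][:,:,::-1]); print(c,np.array(cams.get_calibration(c)["pose"]).round(3).tolist(),cams.get_calibration(c)["fx"])
for n in["blank_roller","carved_roller","rack","rail_mid","cradle","seat","clamp_hinge","clamp_knob"]:
    R={c:mark_of(c,n) for c in im}
    for c in R: print(n,c,[(np.round(m["pixel"],1).tolist(),round(m["p"],2)) for m in R[c][:4]])
    if R["side"] and R["top"]: print("   tri",*tri(R["side"][0]["pixel"],R["top"][0]["pixel"]))
print(sense())
E
```

```text
side [[-1.0, -0.013, 0.027, 0.434], [-0.029, 0.615, -0.788, 0.956], [-0.007, -0.789, -0.615, 0.981], [0.0, 0.0, 0.0, 1.0]] 361.3678083439657
top [[-0.024, -0.98, 0.196, 0.175], [-1.0, 0.026, 0.005, -0.107], [-0.01, -0.196, -0.981, 1.677], [0.0, 0.0, 0.0, 1.0]] 492.4774833489445
blank_roller side [([157.6, 317.0], 0.7), ([229.3, 251.0], 0.66), ([213.2, 296.6], 0.61), ([196.0, 369.5], 0.55)]
blank_roller top [([280.3, 399.4], 0.88), ([139.4, 315.8], 0.75), ([188.1, 330.6], 0.59)]
   tri [ 0.3567 -0.3217  0.2118] 0.24667672748644245
carved_roller side [([195.8, 299.2], 0.53)]
carved_roller top [([190.0, 364.7], 0.87)]
   tri [ 0.5462 -0.2443  0.0751] 0.013908846471858544
rack side [([221.5, 298.9], 0.9)]
rack top [([194.1, 345.3], 0.73)]
   tri [ 0.5497 -0.1828 -0.0122] 0.007309315774987454
rail_mid side [([174.7, 303.0], 0.74)]
rail_mid top [([225.9, 279.7], 0.74), ([186.8, 351.1], 0.71), ([177.0, 160.7], 0.52)]
   tri [0.4485 0.0156 0.3447] 0.12902876249311213
cradle side [([297.3, 312.0], 0.89)]
cradle top [([212.7, 231.6], 0.87)]
   tri [0.4841 0.2134 0.0063] 0.00511571627930136
sea
[... 311 characters left out ...]
 0.76)]
clamp_knob top [([170.0, 234.2], 0.65), ([159.3, 223.1], 0.5)]
   tri [0.5899 0.1596 0.2545] 0.03833166116025394
{'t': 0.9, 'joint_positions': array([ 1.2785,  0.6149, -0.0126,  1.4234,  0.0081,  1.1034, -0.0404]), 'joint_velocities': array([-0.0003, -0.0015,  0.0005,  0.0015, -0.0005, -0.001 ,  0.0008]), 'effort': array([  0.0003, -45.8816,   0.2093, -16.6034,  -0.0611,   0.0132,
         0.    ]), 'position': array([ 0.1707, -0.6271,  0.2187]), 'ee_rot': array([[ 0.9649,  0.2627,  0.0001],
       [ 0.2627, -0.9649,  0.    ],
       [ 0.0001, -0.    , -1.    ]]), 'force': array([-0.0617, -0.102 , -0.0344]), 'torque': array([-0.0186, -0.0276,  0.0142]), 'opening': 0.9998062581410944}
```

View pictures.

View pics/side0.png

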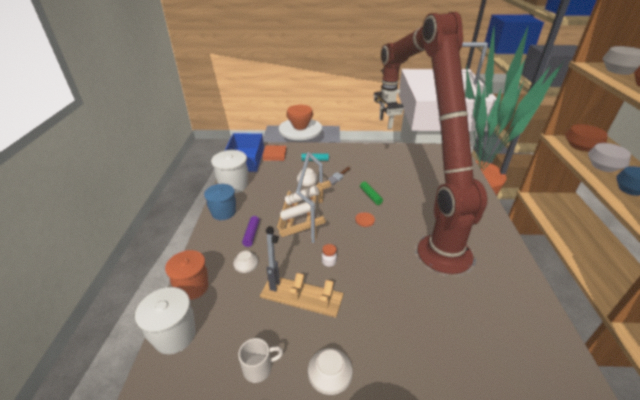

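View pics/top0.png

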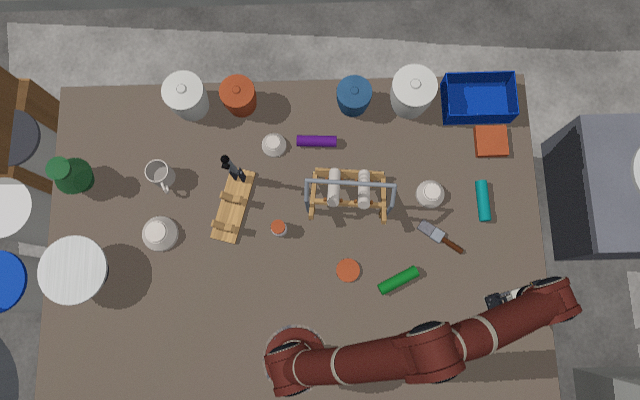

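Run:
```python
from h import *
np.set_printoptions(precision=4,suppress=True)
a=cv2.imread("pics/top0.png")[150:245,205:405]; b=cv2.imread("pics/side0.png")[150:250,225:345]
A=cv2.resize(a,None,fx=4,fy=3.0*4/3,interpolation=3); B=cv2.resize(b,None,fx=4,fy=4,interpolation=3)
v=np.zeros((380,800,3),np.uint8); v[:]=A; cv2.imwrite("pics/topc.png",v)
cv2.imwrite("pics/sidec.png",B)
for n,t in(("blank",(188.1,330.6)),("carved",(190,364.7))): print(n,at_z("top",t,.083))
print("blank side",at_z("side",(213.2,296.6),.083),"carved",at_z("side",(195.8,299.2),.083),tri((213.2,296.6),(188.1,330.6)))
print("rack",at_z("top",(194.1,345.3),0),at_z("side",(221.5,298.9),0))
print("rail",at_z("top",(186.8,351.1),.233),at_z("side",(174.7,303),.233))
print("cradle",at_z("top",(212.7,231.6),0),at_z("side",(297.3,312),0))
print("seat",at_z("top",(210.5,225.2),.07),at_z("side",(285.5,312.7),.07))
print("hinge",at_z("top",(171.3,234.9),.112),at_z("side",(265.6,273.6),.112))
for z in(.25,.272): print("knob",at_z("top",(159.3,223.1),z),at_z("side",(228,268.8),z),tri((228,268.8),(159.3,223.1)))
print("bowls etc",[ (n,[at_z("top",m["pixel"],0)[:2].round(3).tolist() for m in mark_of("top",n)[:3] if m["p"]>.4]) for n in("bowl_a","mug","jar")])
for n in ("blank_roller","carved_roller"):
  for m in silhouettes("top",n)[:3]:
    if m["p"]>.4: print(n,m["pixel"],m["p"],m["mask"].sum(),[ (p[::-1],) for p in cv2.boxPoints(cv2.minAreaRect(np.argwhere(m["mask"])[:,::-1].astype(np.float32))).round(1)])
```

```text
blank [ 0.5468 -0.1301  0.083 ]
carved [ 0.5373 -0.243   0.083 ]
blank side [ 0.5544 -0.1237  0.083 ] carved [ 0.5521 -0.2364  0.083 ] (array([ 0.5518, -0.1305,  0.0764]), np.float64(0.006859162658034775))
rack [ 0.5433 -0.1819  0.    ] [ 0.5519 -0.1701  0.    ]
rail [ 0.5141 -0.1897  0.233 ] [ 0.5274 -0.1685  0.233 ]
cradle [0.4878 0.2143 0.    ] [0.4818 0.2093 0.    ]
seat [0.4827 0.2223 0.07  ] [0.4781 0.2171 0.07  ]
hinge [0.6052 0.1835 0.112 ] [0.6043 0.1744 0.112 ]
knob [0.6056 0.1939 0.25  ] [0.6107 0.1485 0.25  ] (array([0.599 , 0.1869, 0.2836]), np.float64(0.006906909332230035))
knob [0.5989 0.1893 0.272 ] [0.6054 0.1728 0.272 ] (array([0.599 , 0.1869, 0.2836]), np.float64(0.006906909332230035))
bowls etc [('bowl_a', [[0.535, -0.469], [0.426, 0.455], [0.737, 0.052]]), ('mug', [[0.619, 0.462]]), ('jar', [[0.444, 0.045], [0.5, 0.235]])]
blank_roller [139.9, 314.2] 0.79 423 [(array([136., 297.], dtype=float32),), (array([136., 336.], dtype=float32),), (array([147., 336.], dtype=float32),), (array([147., 297.], dtype=float32),)]
blank_roller [203.1, 480.9] 0.77 453 [(array([181.3, 475.1], dtype=float32),), (array([180.6, 487.1], dtype=float32),), (array([220.9, 489.5], dtype=float32),), (array([221.6, 477.4], dtype=float32),)]
blank_roller [281.1, 398.5] 0.75 545 [(array([285.1, 375.8], dtype=float32),), (array([264.3, 414.4], dtype=float32),), (array([275.5, 420.4], dtype=float32),), (array([296.2, 381.8], dtype=float32),)]
carved_roller [191.8, 365.9] 0.84 288 [(array([171., 358.], dtype=float32),), (array([171., 368.], dtype=float32),), (array([207., 368.], dtype=float32),), (array([207., 358.], dtype=float32),)]
carved_roller [201.9, 230.3] 0.43 2233 [(array([241.1, 208.5], dtype=float32),), (array([154.2, 220.4], dtype=float32),), (array([159.2, 257.1], dtype=float32),), (array([246.1, 245.3], dtype=float32),)]
```

View pics/topc.png

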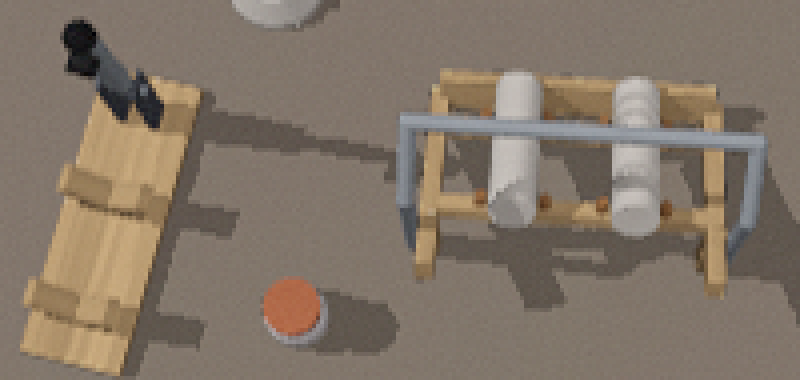

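View pics/sidec.png

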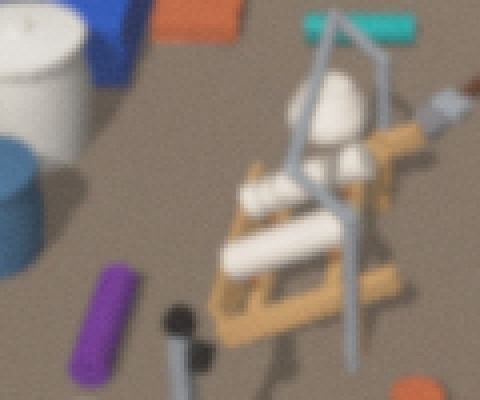

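Run:
```python
from h import *
from scipy.optimize import least_squares
np.set_printoptions(precision=4,suppress=True)
s,c=np.sin(.4887),np.cos(.4887)
tc=lambda X,Y:(150+Y/4-.4,205+X/4-.4); sc=lambda X,Y:(150+Y/4-.4,225+X/4-.4)
rx=20*c
rack=[("top",tc(407,122),(rx,-.133e3,233)),("top",tc(760,142),(rx,133,233)),("side",sc(295,170),(rx,-133,233)),("side",sc(335,12),(rx,133,233)),
("top",tc(512,207),(70*c,-50,83+70*s)),("top",tc(635,217),(70*c,50,83+70*s)),("side",sc(232,262),(-70*c,-50,83-70*s)),("top",(188.1,330.6),(0,-50,83)),("top",(190,364.7),(0,50,83)),("side",(213.2,296.6),(0,-50,83)),("side",(195.8,299.2),(0,50,83)),("side",(221.5,298.9),(0,0,0)),("top",(194.1,345.3),(0,0,0)),("side",sc(352,368),(70,-133,0))]
cr=[("top",tc(20,350),(-95,45,14)),("top",tc(120,375),(-95,-45,14)),("top",tc(202,92),(165,-45,14)),("top",(212.7,231.6),(0,0,0)),("side",(297.3,312),(0,0,0)),("side",(285.5,312.7),(0,0,70)),("top",(210.5,225.2),(0,0,70)),("side",(265.6,273.6),(130,0,112)),("top",(171.3,234.9),(130,0,112))]
def W(p,X): 
    x,y,z=np.array(X)/1e3;C,S=np.cos(p[2]),np.sin(p[2]);return (p[0]+C*x-S*y,p[1]+S*x+C*y,z)
for n,F,p0 in(("rack",rack,(.55,-.18,3.1)),("cradle",cr,(.485,.213,-.25))):
  for cam in(None,"top","side"):
    G=[f for f in F if cam in(None,f[0])]
    f=lambda p:np.concatenate([proj(a,W(p,X))-np.array(q) for a,q,X in G])
    r=least_squares(f,p0,loss="soft_l1");print(n,cam,r.x);
    if cam is None:
        for g,e in zip(G,r.fun.reshape(-1,2)):print("  ",g[0],g[2],e.round(1))
        print(" mid blank",W(r.x,(0,-50,83)),"seat",W(r.x,(0,0,70)),"hinge",W(r.x,(130,0,112)))
```

```text
rack None [ 0.5465 -0.1888  3.0561]
   top (np.float64(17.65887853042512), -133.0, 233) [-0.5 -0.2]
   top (np.float64(17.65887853042512), 133, 233) [-0.5 -0.3]
   side (np.float64(17.65887853042512), -133, 233) [ 0.7 -1. ]
   side (np.float64(17.65887853042512), 133, 233) [ 1.4 -0.6]
   top (np.float64(61.80607485648792), -50, np.float64(115.86349206694584)) [ 1.8 -0.3]
   top (np.float64(61.80607485648792), 50, np.float64(115.86349206694584)) [ 1.  -0.1]
   side (np.float64(-61.80607485648792), -50, np.float64(50.13650793305416)) [0.9 0.3]
   top (0, -50, 83) [-1.2  2.6]
   top (0, 50, 83) [-1.4 -1.4]
   side (0, -50, 83) [-2.5  1.2]
   side (0, 50, 83) [-0.3  2.4]
   side (0, 0, 0) [-2.9  1.6]
   top (0, 0, 0) [-0.9  2. ]
   side (70, -133, 0) [0.5 0.6]
 mid blank (np.float64(0.5507377536680225), np.float64(-0.13902818601429223), np.float64(0.083)) seat (np.float64(0.5464673503024082), np.float64(-0.18884548878245655), np.float64(0.07)) hinge (np.float64(0.41694236310518107), np.float64(-0.17774244003185957), np.float64(0.112))
rack top [ 0.5449 -0.1887  3.0582]
rack side [ 0.5497 -0.1892  3.0702]
cradle None [ 0.481   0.2168 -0.2788]
   top (-95, 45, 14) [ 0.2 -0.2]
   top (-95, -45, 14) [0.5 0.1]
   top (165, -45, 14) [-0.5  0.8]
   top (0, 0, 0) [ 1.9 -0.8]
   side (0, 0, 0) [1.9 0.2]
   side (0, 0, 70) [-0.1 -0.9]
   top (0, 0, 70) [0.5 1.6]
   side (130, 0, 112) [ 1.6 -0.8]
   top (130, 0, 112) [-0.3  0.8]
 mid blank (np.float64(0.46725877729251486), np.float64(0.16873353181195225), np.float64(0.083)) seat (np.float64(0.4810203291557056), np.float64(0.21680243746120448), np.float64(0.07)) hinge (np.float64(0.6059994838437613), np.float64(0.18102240261690866), np.float64(0.112))
cradle top [ 0.4821  0.2181 -0.2719]
cradle side [ 0.48    0.2131 -0.3018]
```

```bash
cat >> h.py <<'E'
from scipy.spatial.transform import Rotation as Ro
np.set_printoptions(precision=4,suppress=True)
s28,c28=np.sin(np.radians(28)),np.cos(np.radians(28))
ryaw=3.062; rx=np.array([np.cos(ryaw),np.sin(ryaw),0]); Z=np.array([0,0,1.])
u=c28*rx+s28*Z; n=-s28*rx+c28*Z; ry=np.cross(Z,rx); B=np.array([.5505,-.139,.083])
RR=np.c_[-u,np.cross(-n,-u),-n]                    # tool at rack
cyaw=-.277; cx=np.array([np.cos(cyaw),np.sin(cyaw),0]); cy=np.cross(Z,cx); C=np.array([.481,.217,0])
RC=np.c_[cx,np.cross(-Z,cx),-Z]                    # tool down at cradle
def plan(grasp,R,label="",pos=None,rot=None):
    """grasp point target -> turn first (tool axes), then shift in the NEW tool axes, mm"""
    st=sense();p=st["position"] if pos is None else pos;r=st["ee_rot"] if rot is None else rot
    T=np.array(grasp)+.019*R[:,2]
    print(label,"TCP",T,"turn",Ro.from_matrix(r.T@R).as_rotvec(),"shift now-axes",(r.T@(T-p)*1e3).round(1),"shift new-axes",(R.T@(T-p)*1e3).round(1));return T,R
E
python3 - <<'E'
from h import *
st=sense()
t,_=plan((.62,-.45,.36),st["ee_rot"],"via1")
t2,R2=plan((.70,-.16,.34),RR,"via2",t)
plan(B+.19*n,RR,"pre",t2,RR)
E
```

```text
via1 TCP [ 0.62  -0.45   0.341] turn [0. 0. 0.] shift now-axes [ 480.   -52.9 -122.3] shift new-axes [ 480.   -52.9 -122.3]
via2 TCP [ 0.6911 -0.1593  0.3232] turn [ 0.0843 -0.4838  0.3386] shift now-axes [ 145.  -261.8   17.8] shift new-axes [  50.5 -295.4   -6.7]
pre TCP [ 0.6305 -0.1454  0.234 ] turn [0. 0. 0.] shift now-axes [-12.4  -9.  107.7] shift new-axes [-12.4  -9.  107.7]
```

```bash
python3 -m crank '[0,0,-40,0,0,0,-1, 10,0,-40,0,0,0,-1, 35,-4,-20,0,0,0,-1, 35,-4,-20,0,0,0,-1, 35,-4,0,0,0,0,-1, 35,-4,0,0,0,0,-1, 35,-4,0,0,0,0,-1, 35,-4,0,0,0,0,-1, 35,-4,0,0,0,0,-1, 35,-4,0,0,0,0,-1]'
python3 -m crank '[35,-4,0,0,0,0,-1, 35,-4,0,0,0,0,-1, 35,-4,0,0,0,0,-1, 35,-4,0,0,0,0,-1, 35,-4,0,0,0,0,-1, 10,-4,0,0,0,0,-1, 0,0,0,0,0,0,-1, 0,0,0,0,0,0,-1, 0,0,0,0,0,0,-1]'
python3 -c "
from h import *
print(sense()['joint_positions']);plan((.70,-.16,.34),RR)"
```

```text
t: 1.98
position: [0.4436, -0.5192, 0.3388]
ee_rot: [[0.965, 0.263, 0.0], [0.263, -0.965, -0.0], [0.0, 0.0, -1.0]]
force: [0.6, -0.7, 0.8]
opening: 1.002
t: 2.73
position: [0.6123, -0.4504, 0.3393]
ee_rot: [[0.966, 0.26, -0.001], [0.26, -0.966, -0.002], [-0.002, 0.002, -1.0]]
force: [-0.6, -0.1, -0.3]
opening: 1.0
[ 0.6139  0.782  -0.028   0.7567  0.0222  1.603  -0.7134]
 TCP [ 0.6911 -0.1593  0.3232] turn [ 0.0856 -0.4824  0.3349] shift now-axes [ 151.8 -260.7   15.3] shift new-axes [  56.5 -296.5  -11.9]
```

```bash
python3 -m crank '[19,-32,2,0,0,0,-1, 19,-32,2,0,0,0,-1, 19,-32,2,0,0,0,-1, 19,-32,2,0,0,0,-1, 19,-33,2,0,0,0,-1, 19,-33,2,0,0,0,-1, 19,-33,2,0,0,0,-1, 19,-33,2,0,0,0,-1, 0,0,0,0.014,-0.08,0.055,-1, 0,0,0,0.014,-0.08,0.055,-1]'
python3 -m crank '[0,0,0,0.014,-0.08,0.055,-1, 0,0,0,0.014,-0.08,0.055,-1, 0,0,0,0.014,-0.08,0.055,-1, 0,0,0,0.014,-0.08,0.055,-1, 0,0,0,0,0,0,-1, 0,0,0,0,0,0,-1, 0,0,0,0,0,0,-1]'
python3 -c "
from h import *
print(sense()['joint_positions']);plan((.70,-.16,.34),RR);plan(B+.15*n,RR)"
```

```text
t: 3.57
position: [0.6909, -0.1562, 0.3255]
ee_rot: [[0.975, 0.153, -0.163], [0.154, -0.988, -0.006], [-0.162, -0.019, -0.987]]
force: [0.4, -1.4, -0.0]
opening: 1.002
t: 4.15
position: [0.6578, -0.1532, 0.2967]
ee_rot: [[0.905, -0.069, -0.42], [-0.065, -0.998, 0.024], [-0.421, 0.006, -0.907]]
force: [-0.3, -0.4, 0.3]
opening: 1.004
[ 0.1224  0.9166  0.1775  0.6782 -0.0598  1.982  -1.391 ]
 TCP [ 0.6911 -0.1593  0.3232] turn [ 0.0099 -0.0542  0.0073] shift now-axes [ 19.3   3.9 -38.1] shift new-axes [ 17.3   3.4 -39.2]
 TCP [ 0.6118 -0.1439  0.1987] turn [ 0.0099 -0.0542  0.0073] shift now-axes [ -1.   -6.7 108.5] shift new-axes [  4.9  -5.6 108.5]
```

```bash
python3 -m crank '[0,-2,25,0,0,0,-1, 0,-2,25,0,0,0,-1, 0,-2,20,0.01,-0.054,0.007,-1, 0,0,0,0,0,0,-1, 0,0,0,0,0,0,-1, 0,0,0,0,0,0,-1]'
python3 - <<'E'
from h import *
print(sense()['joint_positions']);plan(B+.1*n,RR);plan(B,RR)
im=[cams.read_camera(c) for c in("top","side")]
cv2.imwrite("pics/s1.png",np.vstack([cv2.resize(im[0][110:240,270:430,::-1],(640,300)),cv2.resize(im[1][110:240,220:380,::-1],(640,300))])[:600])
E
```

```text
t: 4.65
position: [0.63, -0.1447, 0.2336]
ee_rot: [[0.881, -0.078, -0.466], [-0.069, -0.997, 0.036], [-0.468, 0.0, -0.884]]
force: [-1.1, 0.8, 0.8]
opening: 1.001
[ 0.1072  0.9036  0.1738  0.8993 -0.0586  1.828  -1.4011]
 TCP [ 0.5884 -0.142   0.1545] turn [ 0.0007 -0.0022  0.0012] shift now-axes [ 0.1  0.6 89.3] shift new-axes [ 0.3  0.6 89.3]
 TCP [ 0.5416 -0.1383  0.0662] turn [ 0.0007 -0.0022  0.0012] shift now-axes [ -0.1   0.5 189.3] shift new-axes [  0.3   0.6 189.3]
```

View pics/s1.png

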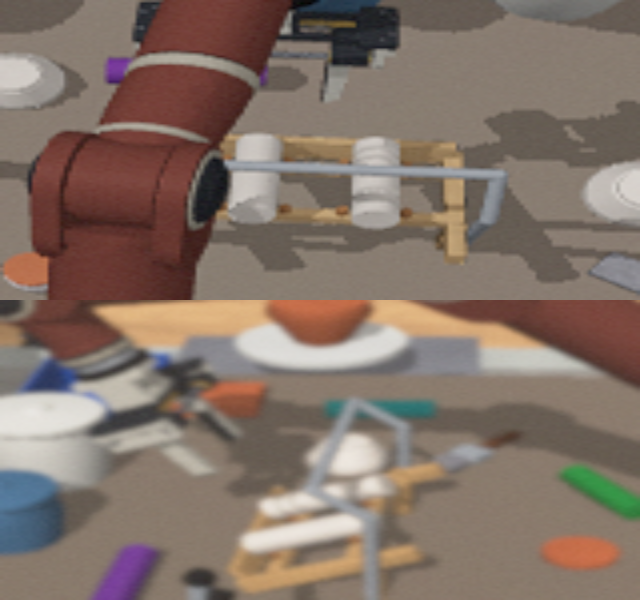

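```bash
python3 -m crank '[0,0,25,0,0,0,-1, 0,0,25,0,0,0,-1, 0,0,25,0,0,0,-1, 0,0,20,0,0,0,-1, 0,0,15,0,0,0,-1, 0,0,15,0,0,0,-1, 0,0,0,0,0,0,-1, 0,0,0,0,0,0,-1]'
python3 -m crank '[0,0,12,0,0,0,-1, 0,0,12,0,0,0,-1, 0,0,12,0,0,0,-1, 0,0,12,0,0,0,-1, 0,0,8,0,0,0,-1, 0,0,8,0,0,0,-1, 0,0,0,0,0,0,-1, 0,0,0,0,0,0,-1]'
python3 - <<'E'
from h import *
print(sense()['joint_positions'],sense()['force']);plan(B,RR)
im=[cams.read_camera(c) for c in("top","side")]
cv2.imwrite("pics/s2.png",np.vstack([cv2.resize(im[0][110:240,270:430,::-1],(640,300)),cv2.resize(im[1][150:240,260:370,::-1],(640,300))])[:600])
E
```

```text
t: 5.42
position: [0.5704, -0.1394, 0.122]
ee_rot: [[0.879, -0.078, -0.47], [-0.069, -0.997, 0.037], [-0.471, -0.0, -0.882]]
force: [-0.1, 0.2, 1.0]
opening: 1.002
t: 6.08
position: [0.54, -0.137, 0.0651]
ee_rot: [[0.879, -0.078, -0.471], [-0.069, -0.997, 0.037], [-0.472, -0.0, -0.882]]
force: [-0.5, -0.1, 0.2]
opening: 1.002
[ 0.0988  0.9059  0.1593  1.416  -0.0566  1.315  -1.3922] [-0.487  -0.1045  0.1921]
 TCP [ 0.5416 -0.1383  0.0662] turn [0.0001 0.003  0.0013] shift now-axes [ 1.   1.2 -1.8] shift new-axes [ 1.   1.2 -1.8]
```

View pics/s2.png

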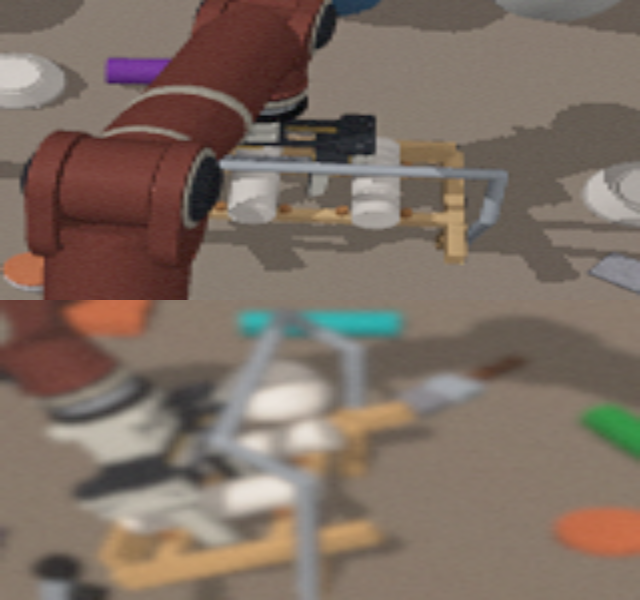

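```bash
python3 -m crank '[0,0,0,0,0,0,1, 0,0,0,0,0,0,1, 0,0,0,0,0,0,1, 0,0,0,0,0,0,1, 0,0,0,0,0,0,1, 0,0,0,0,0,0,1, 0,0,0,0,0,0,1, 0,0,0,0,0,0,1]' 25
python3 -m crank '[0,0,-4,0,0,0,1, 0,0,-8,0,0,0,1, 0,0,-10,0,0,0,1, 0,0,-12,0,0,0,1, 0,0,-12,0,0,0,1, 0,0,0,0,0,0,1, 0,0,0,0,0,0,1]'
```

```text
t: 6.85
position: [0.5394, -0.1371, 0.0647]
ee_rot: [[0.878, -0.078, -0.472], [-0.069, -0.997, 0.037], [-0.473, -0.0, -0.881]]
force: [0.3, -4.4, 2.1]
opening: 0.476
t: 7.43
position: [0.5618, -0.1383, 0.1054]
ee_rot: [[0.879, -0.078, -0.47], [-0.068, -0.997, 0.038], [-0.471, -0.001, -0.882]]
force: [-0.2, 0.2, -3.0]
opening: 0.422
```

```bash
python3 -m crank '[0,0,-15,0,0,0,1, 6,0,-15,0,0,0,1, 10,0,-15,0,0,0,1, 10,0,-20,0,0,0,1, 4,0,-25,0,0,0,1, 0,0,-25,0,0,0,1, 0,0,-20,0,0,0,1, 0,0,0,0,0,0,1, 0,0,0,0,0,0,1]'
python3 - <<'E'
from h import *
print(sense()['joint_positions'],sense()['force'])
D=np.c_[-rx,np.cross(-Z,-rx),-Z];p=sense()["position"]-.019*sense()["ee_rot"][:,2]
t,r=plan(p+[0.02,0,.12],D,"level")
plan(C+.34*Z,RC,"cradle",t,r)
E
```

```text
t: 8.18
position: [0.651, -0.1457, 0.209]
ee_rot: [[0.878, -0.078, -0.472], [-0.069, -0.997, 0.038], [-0.473, -0.001, -0.881]]
force: [0.3, 0.9, -3.7]
opening: 0.425
[ 0.1109  0.9698  0.171   0.8222 -0.0662  1.8455 -1.4078] [ 0.2837  0.9104 -3.7118]
level TCP [ 0.6799 -0.1464  0.3268] turn [-0.0005  0.493   0.0013] shift now-axes [ -30.2   -1.6 -117.4] shift new-axes [  28.9   -1.6 -117.7]
cradle TCP [0.481 0.217 0.321] turn [0.     0.     0.1974] shift now-axes [-227.2 -346.4    5.8] shift new-axes [-290.7 -295.2    5.8]
```

```bash
python3 -m crank '[2,0,-5,0,0.06,0,1, 4,0,-10,0,0.08,0,1, 6,0,-10,0,0.1,0,1, 6,0,-10,0,0.1,0,1, 6,0,-15,0,0.09,0,1, 4,0,-20,0,0.063,0,1, 0,0,-25,0,0,0,1, 0,0,-25,0,0,0,1, 0,0,0,0,0,0,1, 0,0,0,0,0,0,1]'
python3 - <<'E'
from h import *
plan(C+.34*Z,RC,"cradle")
E
```

```text
t: 9.02
position: [0.6927, -0.1491, 0.3189]
ee_rot: [[0.997, -0.079, -0.001], [-0.079, -0.997, 0.001], [-0.001, -0.001, -1.0]]
force: [-0.7, 0.4, -2.3]
opening: 0.421
cradle TCP [0.481 0.217 0.321] turn [-0.0007  0.0015  0.1982] shift now-axes [-239.9 -348.3   -1.4] shift new-axes [-303.7 -294.2   -2.1]
```

```bash
python3 -m crank '[-15,-20,-5,0,0,0,1, -20,-29,-5,0,0,0,1, -20,-29,0,0,0,0,1, -20,-29,0,0,0,0,1, -20,-29,0,0,0,0,1, -20,-29,0,0,0,0,1, -20,-29,0,0,0,0,1, -20,-29,0,0,0,0,1, -20,-29,0,0,0,0,1, -20,-29,0,0,0,0,1]'
python3 -m crank '[-20,-29,0,0,0,0,1, -15,-25,0,0,0,0,1, -10,-13,0,0,0,0.05,1, 0,0,0,0,0,0.074,1, 0,0,0,0,0,0.074,1, 0,0,0,0,0,0,1, 0,0,0,0,0,0,1, 0,0,0,0,0,0,1]'
python3 - <<'E'
from h import *
print(sense()['joint_positions'],sense()['force'])
plan(C+.1*Z,RC,"cradle")
g=sense()["position"]-.019*sense()["ee_rot"][:,2]; X=sense()["ee_rot"][:,0]
im={c:cams.read_camera(c) for c in("top","side")}
for c in im: print(c,"centre, +end, -end px",proj(c,g),proj(c,g+.07*X),proj(c,g-.07*X))
cv2.imwrite("pics/s3.png",cv2.resize(im["side"][180:340,230:390,::-1],(600,600),interpolation=3))
E
```

```text
t: 9.85
position: [0.5179, 0.1471, 0.3263]
ee_rot: [[0.997, -0.078, -0.007], [-0.078, -0.997, -0.002], [-0.007, 0.002, -1.0]]
force: [0.1, 1.7, -1.7]
opening: 0.423
t: 10.52
position: [0.4809, 0.216, 0.3283]
ee_rot: [[0.962, -0.272, -0.003], [-0.272, -0.962, -0.001], [-0.003, 0.002, -1.0]]
force: [0.4, -0.2, -2.8]
opening: 0.424
[-0.5532  0.3314  0.1275  1.5973 -0.0443  1.219  -2.2633] [ 0.4303 -0.2154 -2.8143]
cradle TCP [0.481 0.217 0.081] turn [0.0019 0.0026 0.0016] shift now-axes [  0.5  -1.5 247.3] shift new-axes [ -0.2  -1.  247.3]
top centre, +end, -end px [192.7675 207.2611] [169.1346 214.5702] [216.865  199.8082]
side centre, +end, -end px [218.6261 310.0881] [213.8193 285.8686] [223.6033 335.166 ]
```

View pics/s3.png

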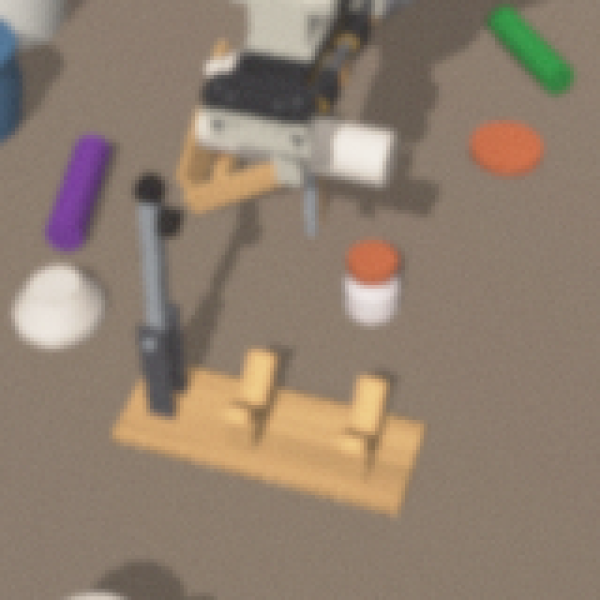

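```bash
python3 -m crank '[0,0,25,0,0,0,1, 0,0,35,0,0,0,1, 0,0,35,0,0,0,1, 0,0,35,0,0,0,1, 0,0,35,0,0,0,1, 0,0,30,0,0,0,1, 0,-1,25,0,0,0,1, 0,0,15,0,0,0,1, 0,0,0,0,0,0,1, 0,0,0,0,0,0,1]'
python3 - <<'E'
from h import *
print(sense()['force'])
plan(C+.07*Z,RC,"cradle")
g=sense()["position"]-.019*sense()["ee_rot"][:,2]; X=sense()["ee_rot"][:,0]
im={c:cams.read_camera(c) for c in("top","side")}
for c in im:
  print(c,"centre, +end, -end px",proj(c,g),proj(c,g+.07*X),proj(c,g-.07*X))
  v=im[c]
a=cv2.resize(im["side"][245:325,255:355,::-1],(750,600),interpolation=3)
for q in(g+.07*X,g-.07*X,*[C+x*cx+y*cy+.073*Z for x in(-62,-38,38,62) for y in(31,) for x,y in[(x/1e3,y/1e3)]]):
  r,k=proj("side",q); cv2.circle(a,(int((k+.5-255)*7.5),int((r+.5-245)*7.5)),3,(0,0,255),-1)
cv2.imwrite("pics/s4.png",a)
E
```

```text
t: 11.45
position: [0.4821, 0.2174, 0.0946]
ee_rot: [[0.962, -0.273, -0.001], [-0.273, -0.962, 0.0], [-0.001, 0.0, -1.0]]
force: [-0.1, 0.5, -3.0]
opening: 0.42
[-0.1429  0.4901 -2.9959]
cradle TCP [0.481 0.217 0.051] turn [0.0002 0.0008 0.0005] shift now-axes [-0.9  0.7 43.7] shift new-axes [-1.   0.7 43.6]
top centre, +end, -end px [208.1752 223.9679] [187.7817 230.1138] [228.9081 217.7198]
side centre, +end, -end px [276.4271 311.1837] [271.3141 290.0019] [281.6977 333.0183]
```

View pics/s4.png

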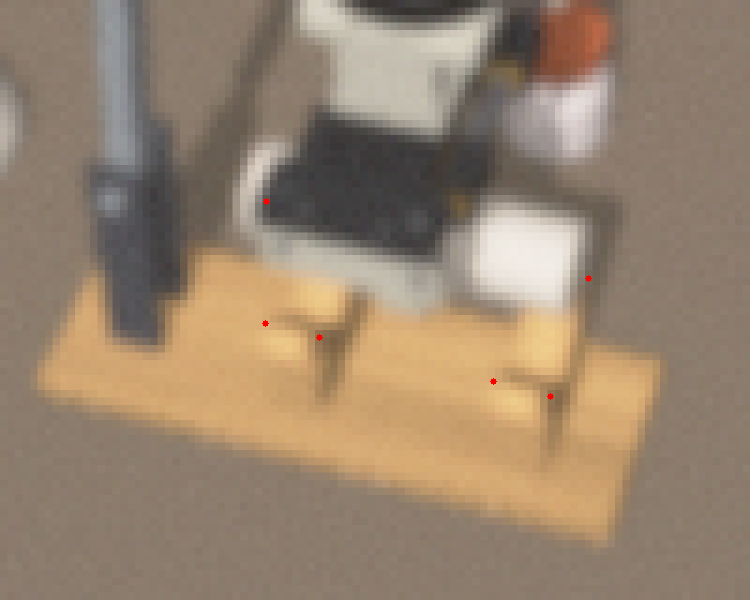

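Run:
```python
from h import *
g=sense()["position"]-.019*sense()["ee_rot"][:,2]; R=sense()["ee_rot"]
im=cv2.imread("pics/s4.png")
for d in(0,.004,.008):
  P=[]
  for e in(.07,-.07):
    for t in np.linspace(0,6.283,60):
      r,k=proj("side",g+R@np.array([e+d,.02*np.cos(t),.02*np.sin(t)])); P.append(((k+.5-255)*7.5,(r+.5-245)*7.5))
  P=np.array(P); print(d,"left",P[P[:,0].argmin()],"right",P[P[:,0].argmax()],"bottom-right", P[P[:,1].argmax()])
# edge profiles along the roller near both ends
gr=cams.read_camera("side").astype(int).sum(2)//3
for r in(268,271,274,277,279,282): print(r,gr[r,283:293],gr[r,325:337])
```

```text
0 left [245.3679 228.8943] right [599.2159 237.9377] bottom-right [575.0341 327.0878]
0.004 left [236.302 226.657] right [589.8189 235.6862] bottom-right [565.5091 324.7224]
0.008 left [227.2518 224.4236] right [580.4381 233.4386] bottom-right [556.0007 322.3612]
268 [ 91  95  99 121 167 198 183 136  91  73] [ 93  93  94 102 114 119 121 123 123 120 123 122]
271 [ 91  97 112 153 182 165 118  80  68  69] [111 104  99  96  97  94  97  96  99  98 101 104]
274 [ 93 102 121 146 169 161 135 109  93  88] [213 207 202 193 184 172 160 138 113  98  91  94]
277 [109 115 121 120 129 137 154 160 157 155] [234 232 232 231 229 223 199 156 120 100  96 102]
279 [152 155 150 144 140 140 154 167 170 166] [235 235 234 234 232 221 181 138 109  94 101 106]
282 [164 165 165 164 164 162 166 164 167 166] [228 231 231 231 222 190 148 118 103  99 108 117]
```

Run:
```python
from h import *
g=sense()["position"]-.019*sense()["ee_rot"][:,2]; R=sense()["ee_rot"]
im=cams.read_camera("top")[:,:,::-1]
a=cv2.resize(im[165:245,185:275],(675,600),interpolation=3)
f=lambda q:[int((v+.5-o)*7.5) for v,o in zip(proj("top",q)[::-1],(185,165))]
for d,col in((0,(0,0,255)),(.008,(255,0,0))):
  for e in(.07,-.07):
    for y in(-.02,0,.02): cv2.circle(a,f(g+R@np.array([e+d,y,0])),2,col,-1)
for x in(-.062,-.038,.038,.062):
  for y in(-.031,.031): cv2.circle(a,f(C+x*cx+y*cy+.073*Z),2,(0,255,0),-1)
for x,y in((-95,45),(-95,-45),(165,45),(165,-45)): cv2.circle(a,f(C+x/1e3*cx+y/1e3*cy+.014*Z),2,(0,255,255),-1)
cv2.imwrite("pics/s5.png",a)
```

```text
(no output)
```

View pics/s5.png

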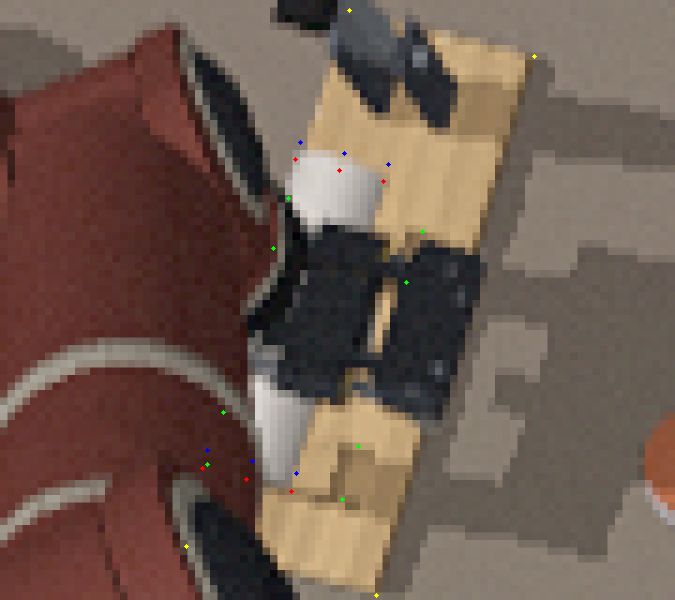

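```bash
python3 -m crank '[-3,0,5,0,0,0,1, -2,0,10,0,0,0,1, 0,0,10,0,0,0,1, 0,0,6,0,0,0,1, 0,0,4,0,0,0,1, 0,0,3,0,0,0,1, 0,0,2,0,0,0,1, 0,0,0,0,0,0,1, 0,0,0,0,0,0,1]'
python3 -m crank '[0,0,1.5,0,0,0,1, 0,0,1.5,0,0,0,1, 0,0,0,0,0,0,1, 0,0,0,0,0,0,1]'
```

```text
t: 12.4
position: [0.4775, 0.2191, 0.0552]
ee_rot: [[0.962, -0.273, 0.001], [-0.273, -0.962, 0.001], [0.0, -0.001, -1.0]]
force: [0.3, 0.6, -2.3]
opening: 0.419
t: 12.73
position: [0.4773, 0.2191, 0.0521]
ee_rot: [[0.962, -0.273, 0.0], [-0.273, -0.962, 0.001], [0.0, -0.001, -1.0]]
force: [0.2, -0.1, -3.9]
opening: 0.425
```

```bash
for i in 1 2 3; do python3 -m crank '[0,0,1,0,0,0,1, 0,0,0,0,0,0,1, 0,0,0,0,0,0,1]'|grep -E "pos|force"; done
```

```text
position: [0.4773, 0.2191, 0.0511]
force: [1.0, 0.3, -2.3]
position: [0.4775, 0.2193, 0.0502]
force: [0.4, -0.2, -2.5]
position: [0.4777, 0.2194, 0.0499]
force: [-1.0, 0.3, 4.4]
```

```bash
for i in 1 2; do python3 -m crank '[0,0,1,0,0,0,1, 0,0,0,0,0,0,1, 0,0,0,0,0,0,1]'|grep -E "pos|force"; done
python3 - <<'E'
from h import *
print(sense()["torque"])
E
```

```text
position: [0.4778, 0.2196, 0.0497]
force: [-2.3, -1.2, 11.4]
position: [0.478, 0.2197, 0.0495]
force: [-3.4, -1.1, 16.2]
[-0.235   0.7998  0.4549]
```

```bash
python3 -m crank '[0,0,-1,0,0,0,1, 0,0,-1,0,0,0,1, 0,0,0,0,0,0,0.1, 0,0,0,0,0,0,0, 0,0,0,0,0,0,-0.2, 0,0,0,0,0,0,-0.4, 0,0,0,0,0,0,-0.5, 0,0,0,0,0,0,-0.5]' 5
python3 -m crank '[0,0,-10,0,0,0,-0.5, 0,0,-25,0,0,0,-0.5, 0,0,-35,0,0,0,-0.5, 0,0,-40,0,0,0,-0.5, 0,0,-40,0,0,0,-0.5, 0,0,-40,0,0,0,-0.5, 0,0,-40,0,0,0,-0.5, -20,0,-30,0,0,0,-0.5, 0,0,0,0,0,0,-0.5, 0,0,0,0,0,0,-0.5]'
python3 - <<'E'
from h import *
im={c:cams.read_camera(c)[:,:,::-1] for c in("top","side")}
a=cv2.resize(im["side"][215:325,255:355],(545,600),interpolation=3)
sf=lambda q:[int((v+.5-o)*5.454) for v,o in zip(proj("side",q)[::-1],(255,215))]
for dx in(-.07,.07):
  for t in np.linspace(0,6.28,24): cv2.circle(a,sf(C+dx*cx+.07*Z+.02*(np.cos(t)*cy+np.sin(t)*Z)),1,(0,0,255),-1)
cv2.imwrite("pics/s6.png",a)
for c in im:
  for n in("clamp_knob","clamp_hinge","seat","blank_roller"): print(c,n,[(np.round(m["pixel"],1),round(m["p"],2)) for m in mark_of(c,n)[:3]])
E
```

```text
t: 14.65
position: [0.4773, 0.219, 0.049]
ee_rot: [[0.962, -0.273, 0.0], [-0.273, -0.962, 0.0], [0.0, -0.0, -1.0]]
force: [0.2, -0.0, 0.2]
opening: 0.727
t: 15.48
position: [0.4579, 0.2252, 0.3117]
ee_rot: [[0.962, -0.271, 0.005], [-0.271, -0.962, 0.004], [0.004, -0.005, -1.0]]
force: [0.2, -0.2, 0.1]
opening: 0.753
top clamp_knob [(array([157.5, 226.3]), 0.56)]
top clamp_hinge [(array([168.7, 231.3]), 0.82)]
top seat [(array([205.9, 223.6]), 0.66)]
top blank_roller [(array([200.7, 483.6]), 0.93), (array([212.8, 225. ]), 0.74), (array([280. , 397.8]), 0.73)]
side clamp_knob [(array([230.6, 270.8]), 0.83)]
side clamp_hinge [(array([262.9, 245.4]), 0.61)]
side seat [(array([283.8, 313.3]), 0.59)]
side blank_roller [(array([286.7, 312.9]), 0.89), (array([229.5, 249.7]), 0.66), (array([191.7, 368.6]), 0.49)]
```

View pics/s6.png

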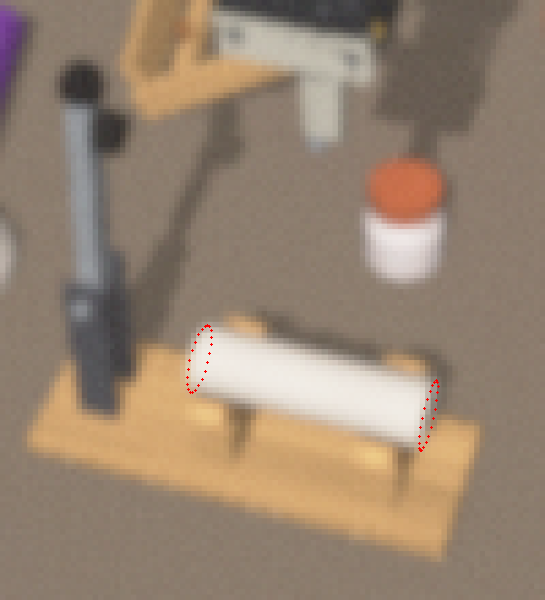

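Run:
```python
from h import *
H=C+.13*cx+.112*Z
K=lambda th,r=.16:H+r*(-np.cos(th)*cx+np.sin(th)*Z)
for th in(1.45,1.55,1.65,1.75): print(th,proj("top",K(th)),proj("side",K(th)),K(th))
print("obs top (159.1,224.6)/(159.3,223.1)/(157.5,226.3) side (229.7,269.5)/(228,268.8)/(230.6,270.8)",proj("top",H),proj("side",H))
print(sense()["joint_positions"])
plan(K(1.57)+.06*Z,RC)
```

```text
1.45 [163.1019 223.9948] [231.6072 274.3339] [0.5875 0.1867 0.2708]
1.55 [157.9801 225.4578] [230.222 269.228] [0.6028 0.1824 0.272 ]
1.65 [153.0209 227.0268] [229.2499 264.1961] [0.6182 0.178  0.2715]
1.75 [148.2882 228.6803] [228.6985 259.3011] [0.6335 0.1736 0.2694]
obs top (159.1,224.6)/(159.3,223.1)/(157.5,226.3) side (229.7,269.5)/(228,268.8)/(230.6,270.8) [171.0214 235.5331] [267.2709 272.7632]
[-0.5898  0.3145  0.1266  1.6801 -0.043   1.1505 -2.2993]
 TCP [0.6059 0.1815 0.313 ] turn [0.0004 0.0007 0.0003] shift now-axes [154.    0.7  -4.7] shift new-axes [154.    0.6  -4.5]
```

```bash
python3 -m crank '[30,0,-5,0,0,0,-0.5, 35,0,0,0,0,0,-0.5, 35,0,0,0,0,0,-0.5, 30,0,0,0,0,0,-0.5, 18,0,0,0,0,0,-0.5, 0,0,0,0,0,0,-0.5, 0,0,0,0,0,0,-0.5]'
python3 - <<'E'
from h import *
H=C+.13*cx+.112*Z
K=lambda th,r=.16:H+r*(-np.cos(th)*cx+np.sin(th)*Z)
plan(K(1.535),RC)
im=[cams.read_camera(c)[:,:,::-1] for c in("top","side")]
cv2.imwrite("pics/s7.png",np.hstack([cv2.resize(im[0][130:230,190:270],(400,500),interpolation=3),cv2.resize(im[1][180:280,240:320],(400,500),interpolation=3)]))
E
```

```text
t: 16.57
position: [0.6005, 0.1835, 0.313]
ee_rot: [[0.962, -0.274, -0.002], [-0.274, -0.962, 0.0], [-0.001, 0.0, -1.0]]
force: [-0.1, 0.9, 0.2]
opening: 0.751
 TCP [0.6005 0.183  0.2529] turn [ 0.0004  0.0015 -0.0009] shift now-axes [ 0.3  0.4 60.1] shift new-axes [ 0.2  0.4 60.1]
```

View pics/s7.png

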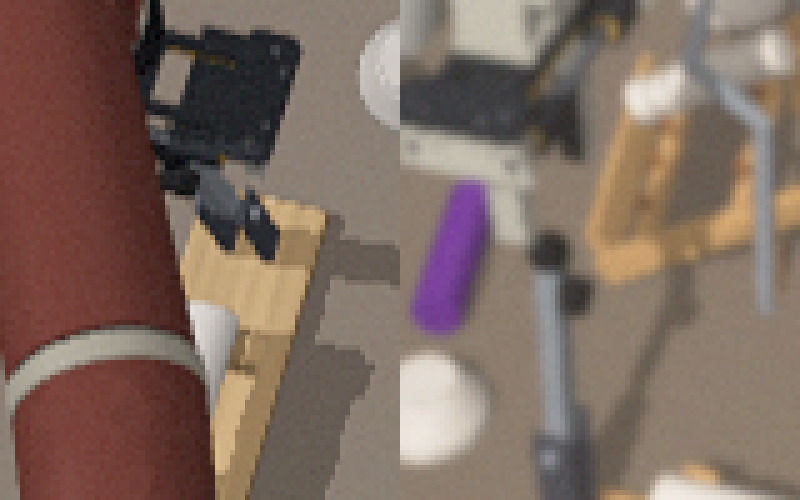

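Run:
```python
from h import *
p=sense()["position"]
for h in(.035,.045): print(proj("side",p+h*cy))
H=C+.13*cx+.112*Z
print(proj("side",H+.16*(-np.cos(1.535)*cx+np.sin(1.535)*Z)))
```

```text
[227.8103 263.9394]
[230.1549 262.4284]
[230.4037 269.9908]
```

```bash
python3 -m crank '[0,0,15,0,0,0,-0.5, 0,0,15,0,0,0,-0.5, 0,0,15,0,0,0,-0.5, 0,0,13,0,0,0,-0.5, 0,0,0,0,0,0,-0.5, 0,0,0,0,0,0,-0.5]'
python3 -m crank '[0,0,0,0,0,0,1, 0,0,0,0,0,0,1, 0,0,0,0,0,0,1, 0,0,0,0,0,0,1, 0,0,0,0,0,0,1, 0,0,0,0,0,0,1, 0,0,0,0,0,0,1, 0,0,0,0,0,0,1, 0,0,0,0,0,0,1, 0,0,0,0,0,0,1]' 8
```

```text
t: 17.17
position: [0.5991, 0.1851, 0.2563]
ee_rot: [[0.963, -0.271, -0.001], [-0.271, -0.963, 0.001], [-0.001, -0.001, -1.0]]
force: [0.2, -0.7, 0.9]
opening: 0.749
t: 18.0
position: [0.6007, 0.185, 0.2562]
ee_rot: [[0.962, -0.272, 0.001], [-0.272, -0.962, 0.002], [0.001, -0.002, -1.0]]
force: [1.7, 2.0, -0.6]
opening: 0.27
```

```bash
python3 -m crank '[-10,0,0.6,0,0,0,1, -10,0,1.4,0,0,0,1, -10,0,2,0,0,0,1, -9.5,0,2.4,0,0,0,1, 0,0,0,0,0,0,1]'
python3 -m crank '[-18.8,0,6.8,0,0,0,1, -17.8,0,9.1,0,0,0,1, -16.5,0,11.3,0,0,0,1, 0,0,0,0,0,0,1, 0,0,0,0,0,0,1]'
```

```text
t: 18.42
position: [0.5603, 0.1964, 0.249]
ee_rot: [[0.963, -0.271, -0.003], [-0.271, -0.963, 0.002], [-0.003, -0.001, -1.0]]
force: [-0.2, 3.2, -1.8]
opening: 0.273
t: 18.83
position: [0.51, 0.2105, 0.2224]
ee_rot: [[0.963, -0.271, -0.003], [-0.271, -0.963, 0.001], [-0.003, -0.0, -1.0]]
force: [-3.1, 3.3, 2.2]
opening: 0.275
```

```bash
python3 -m crank '[-15,0,13.2,0,0,0,1, -13.2,0,15,0,0,0,1, -11.2,0,16.5,0,0,0,1, -9.1,0,17.8,0,0,0,1, 0,0,0,0,0,0,1, 0,0,0,0,0,0,1]'
python3 -m crank '[-6.8,0,18.8,0,0,0,1, -4.4,0,19.5,0,0,0,1, 0,0,0,0,0,0,1, 0,0,0,0,0,0,1]'
```

```text
t: 19.33
position: [0.4652, 0.2231, 0.1602]
ee_rot: [[0.962, -0.273, -0.001], [-0.273, -0.962, 0.001], [-0.001, -0.001, -1.0]]
force: [-2.0, 4.8, -0.8]
opening: 0.274
t: 19.67
position: [0.4553, 0.2259, 0.1222]
ee_rot: [[0.962, -0.273, 0.001], [-0.273, -0.962, 0.001], [0.001, -0.001, -1.0]]
force: [-0.3, 3.6, -0.9]
opening: 0.269
```

```bash
python3 -m crank '[-1,0,8,0,0,0,1, -1,0,8,0,0,0,1, 0,0,4,0,0,0,1, 0,0,2,0,0,0,1, 0,0,0,0,0,0,1, 0,0,0,0,0,0,1]'
python3 -m crank '[0,0,2,0,0,0,1, 0,0,0,0,0,0,1, 0,0,0,0,0,0,1]'
```

```text
t: 20.17
position: [0.4533, 0.2265, 0.0999]
ee_rot: [[0.962, -0.273, 0.003], [-0.273, -0.962, 0.001], [0.002, -0.002, -1.0]]
force: [3.6, 3.2, -1.8]
opening: 0.27
t: 20.42
position: [0.4532, 0.2265, 0.098]
ee_rot: [[0.962, -0.273, 0.003], [-0.273, -0.962, 0.001], [0.002, -0.002, -1.0]]
force: [3.9, 3.6, -2.0]
opening: 0.272
```

```bash
for i in 1 2 3; do python3 -m crank '[0,0,1,0,0,0,1, 0,0,0,0,0,0,1, 0,0,0,0,0,0,1]'|grep -E "pos|force"; done
```

```text
position: [0.4532, 0.2265, 0.097]
force: [4.7, 2.8, -0.6]
position: [0.4532, 0.2265, 0.0961]
force: [3.3, 4.9, -0.5]
position: [0.4531, 0.2265, 0.0958]
force: [3.3, 2.9, 5.1]
```

```bash
python3 -m crank '[0,0,0,0,0,0,0.3, 0,0,0,0,0,0,0, 0,0,0,0,0,0,-0.3, 0,0,0,0,0,0,-0.5, 0,0,0,0,0,0,-0.5, 0,0,0,0,0,0,-0.5, 0,0,0,0,0,0,-0.5, 0,0,0,0,0,0,-0.5]'
python3 -m crank '[0,0,-8,0,0,0,-0.5, 0,0,-15,0,0,0,-0.5, 0,0,-25,0,0,0,-0.5, 0,0,-35,0,0,0,-0.5, 0,0,-40,0,0,0,-0.5, 0,0,-40,0,0,0,-0.5, -30,0,-20,0,0,0,-0.5, -30,0,0,0,0,0,-0.5, 0,0,0,0,0,0,-0.5, 0,0,0,0,0,0,-0.5]'
python3 - <<'E'
from h import *
im=[cams.read_camera(c)[:,:,::-1] for c in("side","top")]
a=cv2.resize(im[0][240:325,245:355],(770,595),interpolation=3)
f=lambda q:[int((v+.5-o)*7) for v,o in zip(proj("side",q)[::-1],(245,240))]
for dx in(-.07,.07):
  for t in np.linspace(0,6.28,24): cv2.circle(a,f(C+dx*cx+.07*Z+.02*(np.cos(t)*cy+np.sin(t)*Z)),1,(0,0,255),-1)
cv2.circle(a,f(C-.03*cx+.112*Z),4,(0,255,0),1)
cv2.imwrite("pics/s8.png",a); cv2.imwrite("pics/top_end.png",im[1])
E
```

```text
t: 21.83
position: [0.4518, 0.2261, 0.0946]
ee_rot: [[0.962, -0.273, -0.0], [-0.273, -0.962, 0.0], [-0.0, -0.0, -1.0]]
force: [0.2, -0.2, 0.4]
opening: 0.746
t: 22.67
position: [0.3929, 0.2431, 0.2787]
ee_rot: [[0.963, -0.27, 0.001], [-0.27, -0.963, 0.002], [0.001, -0.002, -1.0]]
force: [0.6, 0.2, -1.0]
opening: 0.748
```

View pics/s8.png

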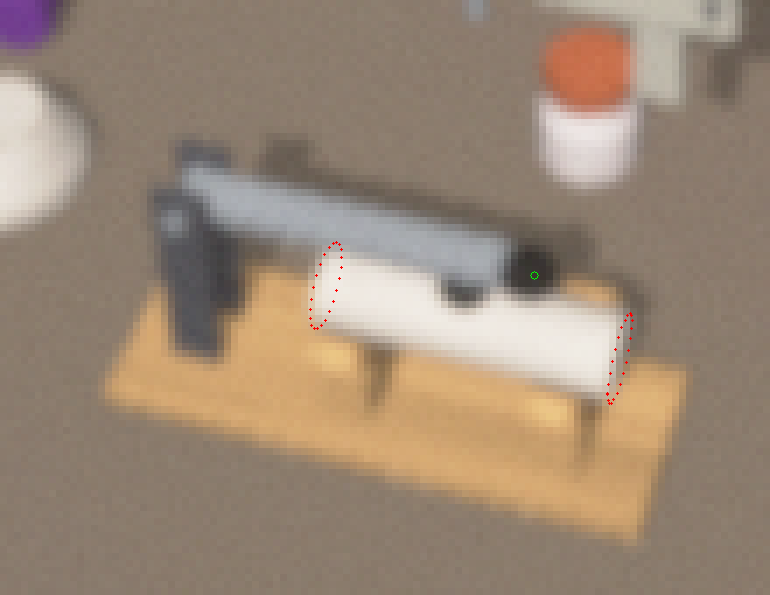

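```bash
python3 -c "
from workcell import *
print(job_done(), sense()['t'])"
```

```text
the job is handed in; nothing more can be done
the job is handed in; nothing more can be done
```

The blank roller now lies in both V rests of the cradle with the clamp's rubber pad on it. The job is handed in at about 22.7 s of the 72 s allowed; no verdict is reported.

- **Roller:** I gripped it square to the slope from the rack's low side and lifted it out clear of the rail. I lowered it until it met the Vs, where it stopped at about 16 N, then opened the gripper and drew it up.
- **Clamp:** I gripped the knob lightly and swung it over until the pad met the roller with about 5 N. Then I let go and backed off, with wrist force near zero.

**Last checks:** the final side picture shows the roller in both Vs, its ends within about 3 mm of the centred position. The clamp arm is level, with its knob where it should be at angle 0 and the gripper well clear.

**What disagreed or went unchecked:**
- Before lowering, the top and side cameras disagreed on how far off centre the roller sat in the gripper, about 4.5 mm against 8 mm. I shifted it 5 mm to split the difference.
- The final top picture could not be viewed because the 12-picture limit was reached. The carved roller and the items outside the side-view crop were therefore not looked at again; my path never came near them, and I saw no unexpected forces.

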